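# Open the shielded vial chest with its lever

### The arm

A 6-joint arm with a two-finger parallel gripper is mounted at the origin on a cart in front of the work surface, level with it; the furniture and walls round the work are solid. World frame = base frame: x ahead of the robot, y to its left, z up, the work surface at z = 0. Lengths are in m, angles in rad, forces in N, time in s.
With the tool pointing down it reaches from about 0.375 to 0.975 m from the base axis. Payload 3.8 kg.
Tool frame: the origin (TCP) lies midway between the tips of the shut fingers; the grasp point (between the pads) lies 19 mm behind it; z points along the fingers, y is the line along which they close (so a half turn about z gives the same grasp; the last joint's range is limited). The gripper opens to 85 mm and grips with 20 to 120 N. Pads are 22 mm wide; open, the fingers measure 114 mm over their backs; the gripper's body (76 mm by 85 mm) begins 54 mm behind the grasp point. The pads swing forward as they close: fully open they stand 13 mm farther back than shut.
Start: joints at [1.295, 0.264, 1.604, -0, 1.274, -0.037], TCP at [0.16, 0.656, 0.231] pointing down, gripper open.
Joint ranges: [-2.63, 2.63], [-0.94, 2.18], [0.31, 2.57], [-1.31, 4.45], [0, 2.66], [-2.55, 2.55]. Speed limits (rad/s): [2.57, 2.57, 3.14, 3.14, 3.14, 3.14].

### API

Orientations are given as a rotation vector (axis times angle).
In Python, from workcell import bot gives the robot as it stands.
- The arm moves only by the tool servo_tool, never from a script. Its argument "series" is a list of rows, each a list of 7 numbers: the shift along the world's x, y, z in units of 0.15 m (1.0 is 0.15 m), then the turn, a rotation vector about the world's x, y, z in units of 180 degrees (1.0 is 180 degrees), then the closure, from 0 (fully open) to 1 (shut). A call has 1 to 20 rows; each row is the pose to reach, as a shift and turn from the pose commanded when the call began, turning the shorter way round; what a row does not reach only later rows make up. A row lasts 1/10 s, in which the tool goes at most 50 mm and 8.59 degrees, less where a joint would pass 70% of its speed; a pose out of reach is approached as far as the arm can. A call with a number of a shift or a turn outside -1 to 1 is refused whole. A call with a gripper value outside its range is refused whole. The fingers move at their own pace and stop on an object; "newtons" is the grip in N (left out, the last holds). Time passes only in rows, so rows that repeat a pose let the fingers close. It gives the time, the measured TCP pose, the force, the opening and the grip force at its end, in the units of the state.
- bot.read_state(): the state, without advancing time (a new reading comes with each control period).
- bot.read_camera(name): name is "scene" or "top" or "wrist"; returns the picture (384x512x3 uint8, red, green, blue); there is no depth.
- bot.camera_info(name): a dict with "vertical_fov" (degrees; the focal length in pixels is half the picture's height over the tangent of half this angle, whatever the lens; pixels are square), "cx", "cy" (the principal point, pixels), "R" (3x3) and "t" (3): a world point X has camera coordinates R X + t. Camera axes: x right, y down, z forward; pixel columns grow to the right and rows downward; lengths in m; the calibration is good to about 2 mm. A picture is of the moment at which its call begins: read the wrist's pose just before it. camera_info takes no time and is no camera call; for the wrist camera it gives the pose at the moment of the call.
- bot.finish_job(): hands the job in; it is judged then, once.
Trained networks look in the newest picture that a camera, given by its name, has taken for a name from the list of things; names that differ only in an ending like _2 or _b are one class to them, and where a whole thing is asked for, a point or a joint stands for the part that bears it (a point fixed in the world has none). Each returns a list of dicts, best first, with "score" (0 to 1); they miss things now and then, are a little off and sometimes report something else, mostly with a low value. They report only what shows in the picture. A call takes as long as a camera call.
- bot.recognise(target, camera): "box" ([left, top, right, bottom] as shares, 0 to 1, of the picture: columns of its width, rows of its height, round what is visible of it).
- bot.trace(target, camera): "mask" (384x512 bool, what is visible of it) and "box" ([left, top, right, bottom] as shares, 0 to 1, of the picture: columns of its width, rows of its height, round what is visible of it).
- bot.mark_of(target, camera): "at" ([row, column] as shares, 0 to 1, of the picture: columns of its width, rows of its height: a listed point, or the origin of a listed thing).
The state is a dict: "time": time; "q": joint angles; "joint_vel": joint speeds; "joint_torque": joint torques, N m; "tool_pos": TCP position; "tcp_rot": TCP orientation; "wrist_force": force on the tool from outside, world axes, zero at the start; "torque": the same for the moment, N m; "width": opening from 0.0 (shut) to 1.0 (fully open); "grip_force": force on a finger pad.
Only numpy, scipy, OpenCV 4.12 (cv2) and the standard library are available. Lean on these libraries where they do the work, as an engineer would, in place of code of your own. Each camera call takes 0.05 s, during which the arm holds its last target. There are 200 camera calls.

### The job

Hold the heavy lid of the blue vial chest open with its lever. First push the red safety stop by its tall plate all the way across until it no longer stands under the lever, then press the black pad at the lever's long end down to its rubber buffer and finish while still holding it there with the lid raised. Use only the fingertips: grasp and lift nothing, do not touch the lid itself, leave the lever in its fulcrum and leave the things round about where they are.

Things in the scene. Friction and masses are not known exactly. Their poses are not given: they have to be found in the camera images.
- chest: fixed unit on a grey base 450 x 150 x 8 mm. Origin on the bench under the lever's pivot; z up, x to the blue vial chest (x 90 to 190 mm, 95 mm high), -x to the lever's long end. Dark fulcrum cheeks at x and y within 44 mm, 122 mm high, slots open at the top. Sprung rubber buffer, 26 mm wide, top at z 42 mm, at x -200 mm: gives up to 16 mm, 0.9 N per mm.
- lid (a joint): angle (rad) of the heavy steel lid (130 x 150 x 14 mm, about 3.5 kg, yellow panel and bar handle on top) about its hinge along the chest's far edge; 0 shut, grows as it rises, about 0.4 with the lever down on its buffer. It falls shut when the lever is let go.
- lid_lip (a point): middle of the upper edge of the lid's front lip, under which the lever's short end rests
- stop (a joint): travel (m) of the red sliding safety stop along the chest's -y: 0 to 0.008 at the start (its 24 mm wide pillar, top at z 134 mm, stands under the lever at chest x -120 mm and blocks it), 0.055 at its far end (pillar beside the lever, clear). About 3 N to push; stays where it is left.
- stop_plate (a point): top centre of the outer (chest +y) face of the stop's tall red plate, 40 mm wide along chest x, 10 mm thick, z 20 to 150 mm, 90 mm to +y of the pillar's middle. Pushing this face to chest -y slides the stop; at the far end the face is 35 mm from the lever's middle plane.
- lever_pad (a point): middle of the upper face of the black ribbed pad (60 mm along the lever, 44 mm wide, 14 mm thick) at the lever's long end, 215 mm from the pivot: about z 0.183 m at rest, z 0.058 m when the lever meets the buffer. x axis along the lever to its short end, z out of the face. Pressing takes 3 to 9 N, then the buffer's push too.
- lever_pivot (a point): centre of the loose aluminium lever's 12 mm pivot pin, lying in the fulcrum's open slots 108 mm above the bench. The bar is 24 mm wide and 14 mm thick; its short end reaches 88 mm beyond the pin. Tilted 0.34 rad at rest (long end up), about -0.27 rad on its buffer.
- jar: loose white jar with a red screw lid, 63 x 63 x 98 mm, origin at the middle of its underside; leave alone
- dropper_bottle: loose brown stoppered reagent bottle, 52 x 52 x 97 mm, origin at the middle of its underside; leave alone
- white_bottle: loose white plastic bottle, 52 x 52 x 100 mm, origin at the middle of its underside; leave alone
- tape: loose roll of tan tape lying flat, 72 x 72 x 18 mm, origin at the middle of its underside; leave alone
- pen: loose marker pen with blue cap lying on its side, 139 x 16 x 16 mm, origin at the middle of its underside; leave alone
- dish: loose green dish, 94 x 94 x 22 mm, origin at the middle of its underside; leave alone
- flask: loose conical glass flask, 64 x 64 x 114 mm, origin at the middle of its underside; leave alone

How it is judged:
On the way:
1. the safety stop is pushed clear of the lever (value of joint stop above 0.04 m), for 0.2 s.
At the end, for the whole second after the job is handed in: The stop is at least 40 mm across, the fingers press the lever (over 1 N) with its pad less than 75 mm above the bench, the lid stands still at more than 0.30 rad and is touched by nothing but the lever, and the lever's pin still lies in its slots (within 10 mm) (value of joint lid above 0.3 rad and not (velocity of joint lid above 0.1 rad/s) and velocity of joint lid above -0.1 rad/s and value of joint stop above 0.04 m and contact force between the fingers and lever above 1 N and z of lever_pad in the frame of chest below 0.075 m and z of lever_pivot in the frame of chest below 0.118 m and contact force between each of the arm, the fingers and lid below 1 N); the arm keeps its last pose, push and grip.
It fails at once if the lever is lifted or dragged out of its fulcrum (z of lever_pivot in the frame of chest above 0.122 m or distance of lever_pivot from where it was at the start of the episode above 0.02 m).
It fails at once if the robot touches the lid itself (contact force between any of the fingers, the arm and lid above 2 N).
It fails at once if a bystander is moved more than 30 mm (distance of any of jar, dropper_bottle, white_bottle, tape, pen, dish, flask from where it was at the start of the episode above 0.03 m).
It also fails if it takes over 48 s, if anything falls off the work surface, if the arm or the gripper's body presses on something with over 40 N, if the wrist force passes 120 N, or if a joint passes its speed limit or range.

## Working session

There is one attempt and no reset: what is moved stays moved. The work goes in short steps, Python scripts to look and compute and a tool call to move; the robot and the scene stay as the last step left them, time stands still between calls to the robot, and variables do not carry over. Pictures are saved under pics/ and viewed, at most 10 in all, crops included, and the job is handed in when it is done.

Besides the shell and the picture viewer there is one more tool, called after "Emit:" as name([rows], argument=value, ...), one row to a line, values as JSON. servo_tool: Moves the arm, as the interface text tells. Shifts and turns lie within -1 to 1; 1 stands for 0.15 m of shift or 180 degrees of turn. Its arguments: {"type":"object","properties":{"series":{"type":"array","items":{"type":"array","items":{"type":"number"}}},"newtons":{"type":"number"}},"required":["series"]}

```bash
mkdir -p pics; cat > h.py <<'E'
import numpy as np, cv2
from workcell import bot
def cam(n):
    i=bot.camera_info(n); R=np.array(i["R"]);t=np.array(i["t"]); f=192/np.tan(np.radians(i["vertical_fov"])/2)
    return R,t,f,i["cx"],i["cy"]
def ray(n,at):
    R,t,f,cx,cy=cam(n); r,c=at[0]*384,at[1]*512
    return -R.T@t, R.T@np.array([(c-cx)/f,(r-cy)/f,1])
def onz(n,at,z):
    o,d=ray(n,at); return o+d*(z-o[2])/d[2]
def tri(a,b):
    (o1,d1),(o2,d2)=a,b
    s=np.linalg.lstsq(np.c_[d1,-d2],o2-o1,rcond=None)[0]
    p,q=o1+s[0]*d1,o2+s[1]*d2; return (p+q)/2,np.linalg.norm(p-q)
def proj(n,X):
    R,t,f,cx,cy=cam(n); p=R@np.array(X)+t; return f*p[0]/p[2]+cx,f*p[1]/p[2]+cy
E
cat > a.py <<'E'
from h import *
np.set_printoptions(precision=3,suppress=True)
ims=[bot.read_camera(n) for n in("scene","top")]
cv2.imwrite("pics/a.png",cv2.cvtColor(np.hstack(ims),cv2.COLOR_RGB2BGR)[:, :])
for n,i in zip(("s","t"),ims): cv2.imwrite(f"pics/{n}.png",cv2.resize(cv2.cvtColor(i,cv2.COLOR_RGB2BGR),(768,576)))
Z=dict(chest=0,lid_lip=None,stop_plate=.15,lever_pad=.183,lever_pivot=.108,jar=0,dropper_bottle=0,white_bottle=0,tape=0,pen=0,dish=0,flask=0)
for k,z in Z.items():
    r={n:bot.mark_of(k,n) for n in("scene","top")}
    o=[]
    for n in r:
        if r[n]:
            a=r[n][0]; o.append((n,round(a["score"],2),np.round(np.array(a["at"])*[384,512]), None if z is None else onz(n,a["at"],z)))
    print(k,*o)
    if all(r.values()): print("   tri",*tri(*[ray(n,r[n][0]["at"]) for n in r]))
E
python3 a.py
```

```text
chest ('scene', 0.57, array([218., 254.]), array([0.62 , 0.039, 0.   ]))
lid_lip ('top', 0.73, array([166., 222.]), None)
stop_plate ('scene', 0.79, array([198., 242.]), array([ 0.514, -0.011,  0.15 ]))
lever_pad ('scene', 0.65, array([199., 282.]), array([ 0.543, -0.142,  0.183])) ('top', 0.96, array([196., 296.]), array([ 0.55 , -0.137,  0.183]))
   tri [ 0.55  -0.137  0.178] 0.001271176745968143
lever_pivot ('scene', 0.56, array([190., 251.]), array([0.621, 0.051, 0.108])) ('top', 0.85, array([176., 241.]), array([0.627, 0.048, 0.108]))
   tri [0.625 0.051 0.107] 0.006611228852036445
jar ('scene', 0.9, array([269., 325.]), array([ 0.549, -0.299,  0.   ])) ('top', 0.73, array([204., 339.]), array([ 0.537, -0.313,  0.   ]))
   tri [ 0.535 -0.309  0.015] 0.002794633401326462
dropper_bottle ('scene', 0.83, array([287., 308.]), array([ 0.458, -0.302,  0.   ])) ('top', 0.73, array([232., 340.]), array([ 0.433, -0.312,  0.   ]))
   tri [ 0.435 -0.311  0.022] 0.008045968465526956
white_bottle ('scene', 0.58, array([180., 205.]), array([0.703, 0.387, 0.   ])) ('top', 0.67, array([222., 368.]), array([ 0.469, -0.417,  0.   ]))
   tri [ 0.354 -0.235  0.398] 0.2601335039233039
tape ('scene', 0.71, array([254., 362.]), array([ 0.676, -0.349,  0.   ])) ('top', 0.78, array([199., 152.]), array([0.552, 0.383, 0.   ]))
   tri [0.618 0.005 0.061] 0.7254669922724377
pen ('scene', 0.68, array([198., 246.]), array([0.702, 0.152, 0.   ])) ('top', 0.72, array([237., 203.]), array([0.412, 0.189, 0.   ]))
   tri [0.483 0.091 0.135] 0.21428173037527243
dish ('scene', 0.48, array([253., 360.]), array([ 0.678, -0.341,  0.   ])) ('top', 0.77, array([164., 349.]), array([ 0.685, -0.353,  0.   ]))
   tri [ 0.68  -0.346  0.003] 0.012993715160046194
flask ('scene', 0.64, array([305., 350.]), array([ 0.47 , -0.423,  0.   ])) ('top', 0.57, array([222., 371.]), array([ 0.469, -0.428,  0.   ]))
   tri [ 0.468 -0.426  0.003] 0.003287860113567143
```

View pics/s.png

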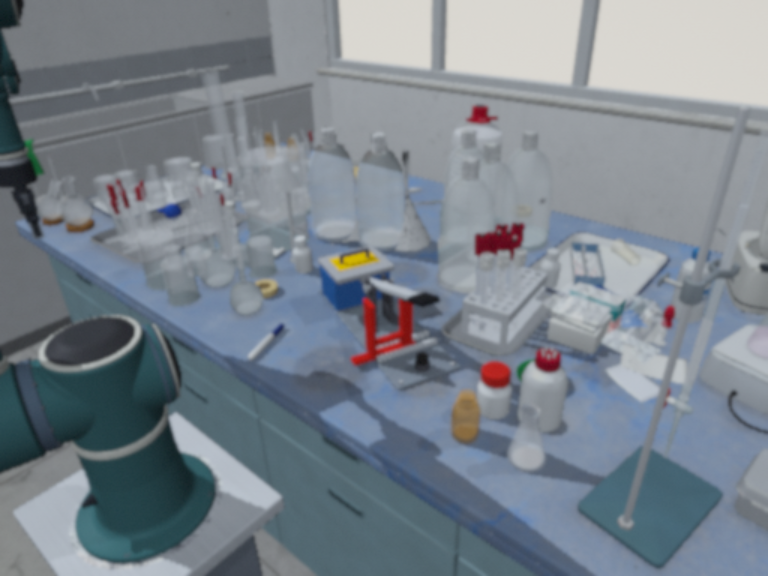

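View pics/t.png

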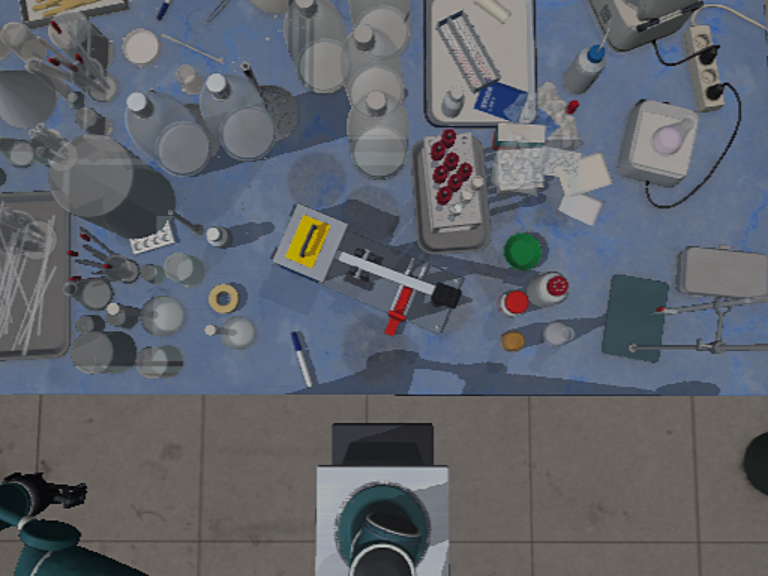

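The scene view (768x576) shows the red stop at about (385,320), the black pad at (425,298) and the chest at (355,278). The top view shows the plate at (397,323) and the pad at (446,295), with the +y side facing the robot. This agrees with the triangulated pivot and pad, which are 0.202 m apart horizontally.

```bash
python3 - <<'E'
from h import *
from scipy.spatial.transform import Rotation as R
s=bot.read_state(); M=R.from_rotvec(s["tcp_rot"]).as_matrix(); np.set_printoptions(precision=3,suppress=True)
print(s["time"],s["tool_pos"],M)
p=np.array([.625,.051]);x=p-np.array([.55,-.137]);x/=np.linalg.norm(x);y=np.array([-x[1],x[0]])
a=lambda v:np.degrees(np.arctan2(v[1],v[0]))
print(x,y,"tool y ang",a(M[:2,1]),"chest x ang",a(x),"q6",s["q"][5])
im=bot.read_camera("top"); tr=bot.trace("stop_plate","top")
hsv=cv2.cvtColor(im,cv2.COLOR_RGB2HSV); m=((hsv[...,0]<6)|(hsv[...,0]>174))&(hsv[...,1]>150)&(hsv[...,2]>90)
c=im[165:235,220:320]; cv2.imwrite("pics/c.png",cv2.resize(cv2.cvtColor(c,cv2.COLOR_RGB2BGR),None,fx=7,fy=7,interpolation=cv2.INTER_NEAREST))
for dx,dy,z in[(-.12,.09,.15),(-.1,.09,.15),(-.14,.09,.15),(-.12,.08,.15),(-.12,0,.134)]:
    w=p+dx*x+dy*y; u=proj("top",[*w,z]); print(dx,dy,w,u,[(u[0]-220)*7,(u[1]-165)*7])
E
```

```text
1.3 [0.16  0.656 0.231] [[-0.972  0.237 -0.   ]
 [ 0.237  0.972  0.   ]
 [ 0.     0.    -1.   ]]
[0.371 0.929] [-0.929  0.371] tool y ang 76.31580682805823 chest x ang 68.2511554342337 q6 -0.03689300673436417
-0.12 0.09 [ 0.497 -0.027] (np.float64(262.9569448952226), np.float64(212.5920504435755)) [np.float64(300.69861426655814), np.float64(333.1443531050284)]
-0.1 0.09 [ 0.504 -0.009] (np.float64(257.42501129821164), np.float64(210.37292480791086)) [np.float64(261.9750790874815), np.float64(317.61047365537604)]
-0.14 0.09 [ 0.49  -0.046] (np.float64(268.49443798109286), np.float64(214.81340625862177)) [np.float64(339.46106586765), np.float64(348.6938438103524)]
-0.12 0.08 [ 0.506 -0.031] (np.float64(264.06078992499346), np.float64(209.8274866612784)) [np.float64(308.4255294749542), np.float64(313.7924066289489)]
-0.12 0 [ 0.581 -0.06 ] (np.float64(272.6466185331828), np.float64(188.31650343319592)) [np.float64(368.5263297322795), np.float64(163.21552403237143)]
```

View pics/c.png

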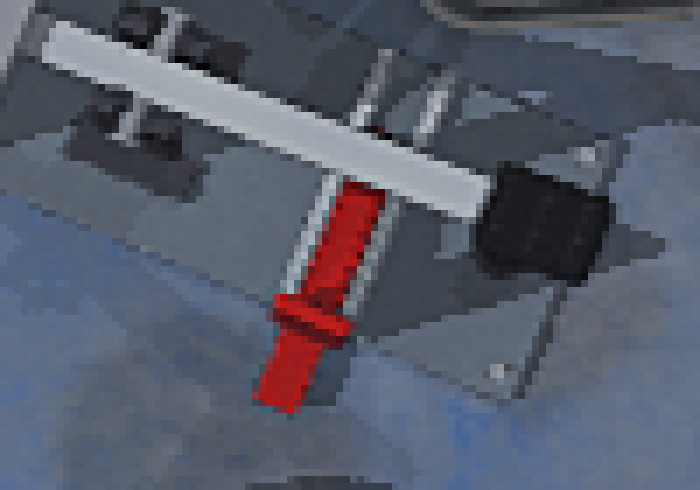

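The crop shows the plate's top edge from (272,300) to (352,340) and its outer middle near (312,328). My model predicts (300,333), so the frame holds to about 5 mm. The plate centre is at about chest x -125 mm, face y about 88 mm. I'll approach it now.

Emit:
servo_tool([
  [0.13,-0.3,0,0,0,-0.0448,1],
  [0.25,-0.6,0,0,0,-0.0448,1],
  [0.373,-0.885,0,0,0,-0.0448,1],
  [0.373,-0.885,0,0,0,-0.0448,1],
], newtons=40)

```text
time: 1.8
tool_pos: [0.2169, 0.5182, 0.2306]
tcp_rot: [0.597, 3.083, -0.006]
wrist_force: [-0.5, -0.2, 0.2]
width: 0.329
grip_force: 0.0
```

Emit:
servo_tool([
  [0.13,-0.3,0,0,0,0,1],
  [0.25,-0.6,0,0,0,0,1],
  [0.373,-0.885,0,0,0,0,1],
  [0.373,-0.885,0,0,0,0,1],
])

```text
time: 2.2
tool_pos: [0.2729, 0.3869, 0.2314]
tcp_rot: [0.599, 3.083, -0.002]
wrist_force: [-0.2, -0.0, -0.5]
width: 0.001
grip_force: 0.0
```

Emit:
servo_tool([
  [0.13,-0.3,0,0,0,0,1],
  [0.25,-0.6,0,0,0,0,1],
  [0.373,-0.885,0,0,0,0,1],
  [0.373,-0.885,0,0,0,0,1],
])

```text
time: 2.6
tool_pos: [0.3294, 0.2546, 0.2317]
tcp_rot: [0.601, 3.082, -0.001]
wrist_force: [-0.2, 0.2, -0.3]
width: -0.002
grip_force: 0.0
```

Emit:
servo_tool([
  [0.13,-0.3,0,0,0,0,1],
  [0.25,-0.6,0,0,0,0,1],
  [0.373,-0.885,0,0,0,0,1],
  [0.373,-0.885,0,0,0,0,1],
])

```text
time: 3.0
tool_pos: [0.3859, 0.1219, 0.232]
tcp_rot: [0.602, 3.081, -0.001]
wrist_force: [-0.4, 0.0, -0.1]
width: -0.001
grip_force: 0.0
```

Emit:
servo_tool([
  [0.13,-0.3,0,0,0,0,1],
  [0.25,-0.6,0,0,0,0,1],
  [0.373,-0.885,0,0,0,0,1],
  [0.373,-0.885,0,0,0,0,1],
  [0.373,-0.885,0,0,0,0,1],
])

```text
time: 3.5
tool_pos: [0.4402, -0.0071, 0.2313]
tcp_rot: [-0.595, -3.084, -0.002]
wrist_force: [-0.3, 0.7, -0.6]
width: 0.005
grip_force: 0.0
```

Emit:
servo_tool([
  [0,0,-0.3,0,0,0,1],
  [0,0,-0.6,0,0,0,1],
  [0,0,-0.71,0,0,0,1],
  [0,0,-0.71,0,0,0,1],
])

```text
time: 3.9
tool_pos: [0.4361, -0.0053, 0.1214]
tcp_rot: [-0.587, -3.079, 0.0]
wrist_force: [-0.3, 0.5, -0.2]
width: 0.001
grip_force: 0.0
```

```bash
python3 - <<'E'
from h import *
ims=[bot.read_camera(n) for n in("wrist","scene")]
a=cv2.resize(ims[0],(512,384)); b=cv2.resize(ims[1][130:290,170:330],(384,384))[:, :280]
cv2.imwrite("pics/d.png",cv2.cvtColor(np.hstack([a,b]),cv2.COLOR_RGB2BGR))
for k,z in(("stop_plate",.15),("lever_pad",.183),("lever_pivot",.108)):
    for n in("wrist","scene","top"):
        if n=="top" and k=="stop_plate": bot.read_camera("top")
        r=bot.mark_of(k,n)
        if r: print(k,n,r[0]["score"],np.array(r[0]["at"])*[384,512],onz(n,r[0]["at"],z))
E
```

```text
stop_plate scene 0.66 [201.2928 239.7184] [ 0.49560886 -0.01743007  0.15      ]
stop_plate top 0.6 [212.6976 263.8848] [ 0.49659407 -0.03022353  0.15      ]
lever_pad wrist 0.38 [ 77.9904 446.6176] [0.37994956 0.07998899 0.183     ]
lever_pad scene 0.95 [197.6832 282.112 ] [ 0.54883577 -0.13875391  0.183     ]
lever_pad top 0.57 [195.4176 299.008 ] [ 0.55220702 -0.14519127  0.183     ]
lever_pivot wrist 0.25 [287.616   16.7936] [ 0.42065274 -0.17770235  0.108     ]
lever_pivot scene 0.91 [189.0816 248.7808] [0.62293633 0.06133953 0.108     ]
lever_pivot top 0.93 [175.296  240.9984] [0.62854006 0.04858371 0.108     ]
```

View pics/d.png

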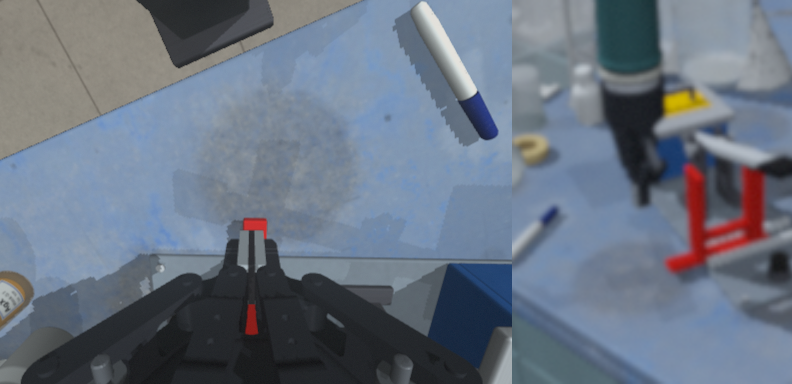

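The wrist view shows the red slide tail at (255,225), centred in front of the shut fingers. The plate marks also match, at (0.496,-0.03). I'll push along chest -y.

Emit:
servo_tool([
  [0.12,-0.05,0,0,0,0,1],
  [0.22,-0.088,0,0,0,0,1],
  [0.28,-0.112,0,0,0,0,1],
  [0.34,-0.136,0,0,0,0,1],
  [0.4,-0.16,0,0,0,0,1],
  [0.46,-0.184,0,0,0,0,1],
  [0.52,-0.208,0,0,0,0,1],
  [0.56,-0.224,0,0,0,0,1],
  [0.58,-0.232,0,0,0,0,1],
  [0.58,-0.232,0,0,0,0,1],
])

```text
time: 5.5
tool_pos: [0.5271, -0.0428, 0.1246]
tcp_rot: [0.593, 3.084, 0.0]
wrist_force: [0.5, -0.2, -0.3]
width: -0.0
grip_force: 0.1
```

```bash
python3 - <<'E'
from h import *
s=bot.read_state();print(s["tool_pos"],s["wrist_force"])
a=bot.read_camera("scene")[130:250,190:310];b=bot.read_camera("top")[150:240,210:330]
cv2.imwrite("pics/e.png",cv2.cvtColor(np.hstack([cv2.resize(a,(400,400)),cv2.resize(b,(400,300)).repeat(1,0) if 0 else cv2.copyMakeBorder(cv2.resize(b,(400,300)),0,100,0,0,0)]),cv2.COLOR_RGB2BGR))
E
```

```text
[ 0.52709418 -0.04284385  0.12464437] [ 0.50419654 -0.15604736 -0.3346837 ]
```

View pics/e.png

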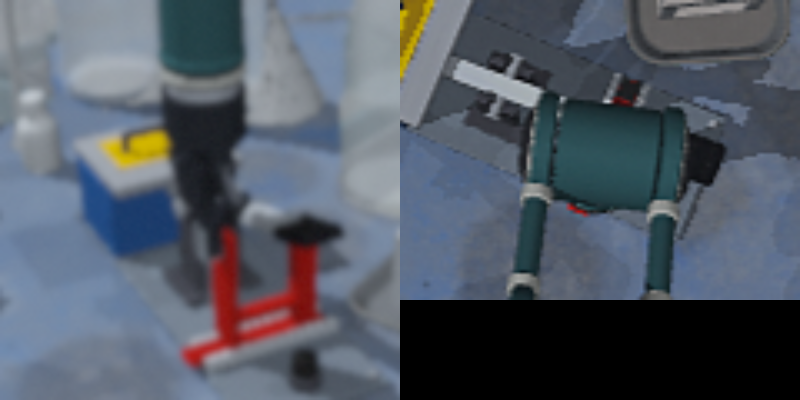

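The plate has moved about 40 mm: the scene crop shows the fingers against its outer face at (215,240), and the tail has shifted in the top view. I'll push on to the end stop.

Emit:
servo_tool([
  [0.02,-0.008,0,0,0,0,1],
  [0.04,-0.016,0,0,0,0,1],
  [0.05,-0.02,0,0,0,0,1],
  [0.06,-0.024,0,0,0,0,1],
  [0.07,-0.028,0,0,0,0,1],
  [0.07,-0.028,0,0,0,0,1],
])

```text
time: 6.2
tool_pos: [0.5373, -0.0469, 0.1249]
tcp_rot: [0.592, 3.085, 0.0]
wrist_force: [-1.2, 1.6, 1.1]
width: 0.001
grip_force: 0.7
```

Emit:
servo_tool([
  [0.01,-0.004,0,0,0,0,1],
  [0.02,-0.008,0,0,0,0,1],
  [0.03,-0.012,0,0,0,0,1],
  [0.03,-0.012,0,0,0,0,1],
])

```text
time: 6.6
tool_pos: [0.5385, -0.0475, 0.1248]
tcp_rot: [-0.592, -3.078, -0.002]
wrist_force: [-12.2, 5.1, 10.3]
width: -0.0
grip_force: 6.4
```

The stop is at its end: force is 13 N and the face is at about 35 mm. I'll back off, rise and go over the pad.

Emit:
servo_tool([
  [-0.1,0.04,0,0,0,0,1],
  [-0.2,0.08,0,0,0,0,1],
  [-0.2,0.08,0.3,0,0,0,1],
  [-0.2,0.08,0.6,0,0,0,1],
  [-0.2,0.08,0.8,0,0,0,1],
  [-0.2,0.08,0.8,0,0,0,1],
])

```text
time: 7.2
tool_pos: [0.5156, -0.0375, 0.2512]
tcp_rot: [0.59, 3.073, 0.0]
wrist_force: [0.7, -0.7, 0.2]
width: 0.002
grip_force: 0.0
```

```bash
python3 - <<'E'
from h import *
s=bot.read_state();print(s["tool_pos"],s["wrist_force"])
a=bot.read_camera("scene")[130:250,190:310];b=bot.read_camera("top")[150:240,210:330]
cv2.imwrite("pics/f.png",cv2.cvtColor(np.hstack([cv2.resize(a,(400,400)),cv2.copyMakeBorder(cv2.resize(b,(400,300)),0,100,0,0,0)]),cv2.COLOR_RGB2BGR))
for k,z in(("stop_plate",.15),("lever_pad",.183)):
    for n in("scene","top"):
        r=bot.mark_of(k,n)
        if r: print(k,n,r[0]["score"],onz(n,r[0]["at"],z))
E
```

```text
[ 0.51559261 -0.03751908  0.25120517] [ 0.6904773  -0.68235224  0.23728952]
stop_plate scene 0.88 [ 0.55129778 -0.04478993  0.15      ]
lever_pad scene 0.72 [ 0.5622884  -0.13204601  0.183     ]
lever_pad top 0.66 [ 0.54536095 -0.14682151  0.183     ]
```

View pics/f.png

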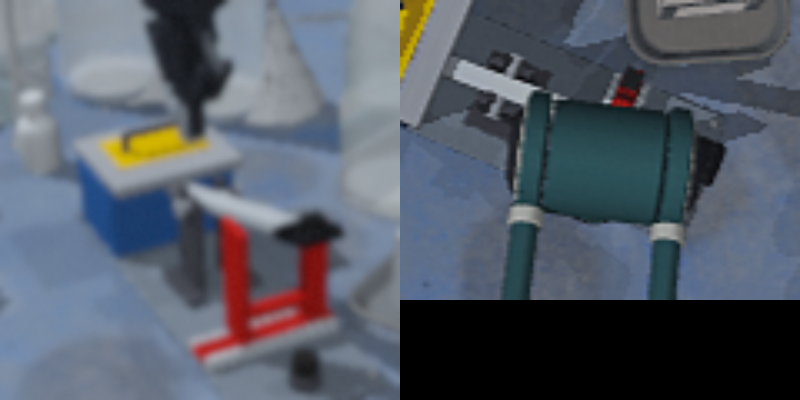

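The pillar now stands beyond the lever: its red shows at (627,97) in the top crop, on the far side. The pad is free, so I'll move over it and descend.

Emit:
servo_tool([
  [0.1,-0.3,0,0,0,0,1],
  [0.2,-0.6,0,0,0,0,1],
  [0.23,-0.7,0,0,0,0,1],
  [0.23,-0.7,0,0,0,0,1],
  [0.23,-0.7,-0.2,0,0,0,1],
  [0.23,-0.7,-0.33,0,0,0,1],
  [0.23,-0.7,-0.38,0,0,0,1],
  [0.23,-0.7,-0.38,0,0,0,1],
])

```text
time: 8.3
tool_pos: [0.5448, -0.1403, 0.187]
tcp_rot: [-0.591, -3.082, -0.002]
wrist_force: [0.1, 2.4, 1.9]
width: 0.001
grip_force: 1.0
```

```bash
python3 - <<'E'
from h import *
s=bot.read_state();print(s["tool_pos"],s["wrist_force"])
a=bot.read_camera("scene")[130:250,190:310];b=bot.read_camera("wrist")
cv2.imwrite("pics/g.png",cv2.cvtColor(np.hstack([cv2.resize(a,(384,384)),b])[:,:800],cv2.COLOR_RGB2BGR))
E
```

```text
[ 0.54478971 -0.14027583  0.18696026] [0.09970925 2.35401685 1.85431804]
```

View pics/g.png

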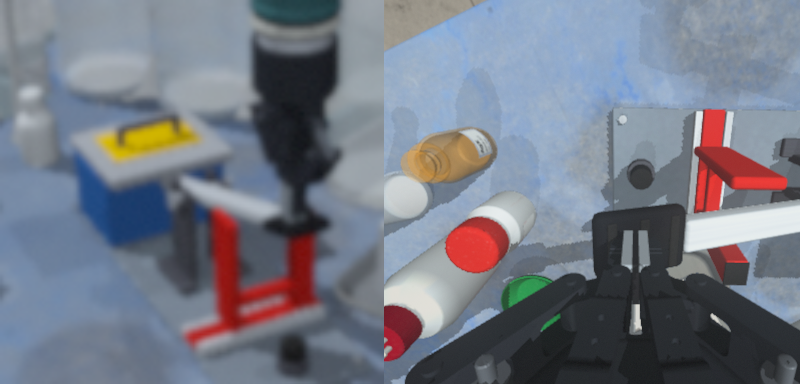

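The shut fingertips sit in the middle of the black pad (wrist picture about (637,245)) and are just touching it with about 2 N. I'll press down along the arc.

Emit:
servo_tool([
  [-0.005,-0.01,-0.03,0,0,0,1],
  [-0.01,-0.02,-0.07,0,0,0,1],
  [-0.013,-0.035,-0.12,0,0,0,1],
  [-0.018,-0.045,-0.17,0,0,0,1],
  [-0.022,-0.055,-0.23,0,0,0,1],
  [-0.025,-0.062,-0.29,0,0,0,1],
  [-0.027,-0.066,-0.35,0,0,0,1],
  [-0.027,-0.068,-0.41,0,0,0,1],
  [-0.027,-0.068,-0.47,0,0,0,1],
  [-0.025,-0.065,-0.53,0,0,0,1],
  [-0.022,-0.058,-0.59,0,0,0,1],
  [-0.018,-0.05,-0.65,0,0,0,1],
  [-0.015,-0.042,-0.7,0,0,0,1],
  [-0.012,-0.034,-0.74,0,0,0,1],
  [-0.01,-0.028,-0.78,0,0,0,1],
  [-0.008,-0.022,-0.81,0,0,0,1],
  [-0.008,-0.02,-0.83,0,0,0,1],
  [-0.008,-0.02,-0.83,0,0,0,1],
])

```text
time: 10.2
tool_pos: [0.5456, -0.1471, 0.0646]
tcp_rot: [0.591, 3.083, -0.005]
wrist_force: [-1.0, -4.9, 4.8]
width: 0.0
grip_force: 3.1
```

Emit:
servo_tool([
  [0,0.005,-0.02,0,0,0,1],
  [0,0.01,-0.04,0,0,0,1],
  [0,0.01,-0.06,0,0,0,1],
  [0,0.01,-0.08,0,0,0,1],
  [0,0.01,-0.08,0,0,0,1],
  [0,0.01,-0.08,0,0,0,1],
  [0,0.01,-0.08,0,0,0,1],
])

```text
time: 10.9
tool_pos: [0.5467, -0.145, 0.0538]
tcp_rot: [0.591, 3.081, -0.004]
wrist_force: [-2.6, -3.5, 8.8]
width: 0.001
grip_force: 4.7
```

```bash
python3 - <<'E'
from h import *
s=bot.read_state();print(s["time"],s["tool_pos"],s["wrist_force"])
a=bot.read_camera("scene")[130:250,190:310];b=bot.read_camera("wrist")
cv2.imwrite("pics/i.png",cv2.cvtColor(np.hstack([cv2.resize(a,(384,384)),b])[:,:800],cv2.COLOR_RGB2BGR))
E
```

```text
10.9 [ 0.54666738 -0.14500738  0.05381469] [-2.62360196 -3.52619905  8.75315305]
```

View pics/i.png

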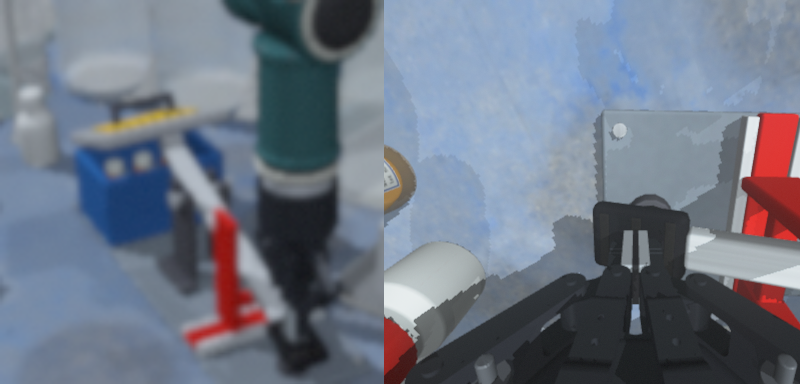

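The scene crop shows the lid tilted open at (140,130) and the lever down. The wrist view shows the pad on its buffer with the fingertips centred at (637,245), pressing with 8.8 N. Handing in.

```bash
python3 -c "
from workcell import bot
print(bot.finish_job())"
```

```text
the job is handed in; nothing more can be done
None
```

I pushed the stop to its far end and handed the job in at about 11 s with the fingertips holding the lever pad down on its buffer at about 9 N and the lid raised; the hand-in gave no verdict.

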